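# Clear a jammed carton from a gravity-feed chute

### The job

A small carton has jammed at the foot of the sloping feed chute, under its two hold-down lips. Push it back up the chute, sliding on the chute floor, until it lies clear of the lips, then lift it out and set it down flat, right way up and well inside the steel parts tray. Do not drop it, and leave the tray, brass weight, rubber stopper and tape roll where they are.

Things in the scene. Friction and masses are not known exactly. Their poses are not given: they have to be found in the camera images.
- trough: Fixed aluminium channel of the chute, rubber-lined floor sloping 27 degrees. Origin: middle of the floor surface at the foot, level with the end stops' inner faces. x runs up the chute along the floor, y across, z square to the floor. Floor x = -12 to 203 mm, 67 mm wide between 3 mm side walls, which are 30 mm high up to x = 62 mm and 18 mm high above. Friction holds a carton wherever it lies.
- stops (a point): Middle of the foot of the channel, on its floor, axes as the trough's (same point as its origin). On either side stands an end stop (x = -4 to 0 mm, 22 mm high); between them the foot is open over 47 mm (y = -23.5 to 23.5 mm), so the carton's lower face can be pushed from there.
- lips_end (a point): Point on the channel floor, 62 mm up from the stops, below the upper ends of the two hold-down lips. The lips (x = -2 to 62 mm, underside 30 mm, screw heads to 35 mm above the floor) reach in from both walls and leave an open slot 46 mm wide (y = -23 to 23 mm) that fingers can travel in. Above this point the channel is open on top; a carton wholly beyond it lifts out.
- carton: Small printed cardboard carton, 34 mm (its x) by 62 mm (its y) by 26 mm high (its z), 35 to 70 g, rigid. Origin: centre of its underside. It lies flat on the channel floor with its long side across, its x pointing up the chute, slightly askew, its centre about 26 mm up from the stops, so wholly under the lips.
- tray: Loose shallow bright steel tray lying on the worktop, 145 mm (its x) by 195 mm (its y), rim 18 mm high. Origin: centre of its underside; its inner floor lies about 2 mm above that.
- weight: Bystander: brass check weight with knob, 32 mm diameter, 44 mm high; origin centre of underside.
- stopper: Bystander: red rubber stopper, 30 mm diameter, 28 mm high; origin centre of underside.
- tape_roll: Bystander: black tape roll lying flat, 62 mm across, 19 mm high; origin centre of underside.
Mind the look-alikes: they are no part of the job. Leave any blue, green or pink look-alike of the carton alone.

How it is judged:
On the way:
1. the carton has been slid back up the chute, still flat on the channel floor, until it lies clear of the hold-down lips (its centre more than 79 mm up from the stops) (x of carton in the frame of trough between 0.079 and 0.19 m and z of carton in the frame of trough between -0.004 and 0.006 m and angle between the z axis of carton and the z axis of trough, either way round below 0.12 rad), for 0.1 s.
At the end, for the whole second after the job is handed in: The carton lies at rest, released, flat and right way up on the floor of the tray (underside within 8 mm of the tray's, tilted less than 0.1 rad), its centre within 52 mm of the tray's centre along the tray's x and 77 mm along its y (x of carton in the frame of tray between -0.052 and 0.052 m and y of carton in the frame of tray between -0.077 and 0.077 m and z of carton in the frame of tray between -0.003 and 0.008 m and angle between carton's own z axis and vertical below 0.1 rad and linear speed of carton below 0.02 m/s); the robot touches nothing.
It fails at once if the carton is dropped, tossed or left to tumble (faster than 0.6 m/s while no finger touches it) (linear speed of carton above 0.6 m/s and contact force between the fingers and carton below 0.01 N).
It fails at once if the tray is shoved more than 30 mm (distance of tray from where it was at the start of the episode above 0.03 m).
It fails at once if a bystander (weight, stopper, tape roll) is moved more than 20 mm (distance of any of weight, stopper, tape_roll from where it was at the start of the episode above 0.02 m).
It also fails if it takes over 51 s, if anything falls off the work surface, if the arm or the gripper's body presses on something with over 40 N, if the wrist force passes 120 N, or if a joint passes its speed limit or range.

### The arm

A 7-joint arm with a two-finger parallel gripper is mounted at the origin on a cart in front of the work surface, level with it; the furniture and walls round the work are solid. World frame = base frame: x ahead of the robot, y to its left, z up, the work surface at z = 0. Lengths are in m, angles in rad, forces in N, time in s.
With the tool pointing down it reaches from about 0.425 to 0.875 m from the base axis. Payload 4.7 kg.
Tool frame: the origin (TCP) lies at the very end of the fingers, on their centre line; the grasp point (between the pads) lies 19 mm behind it; z points along the fingers, y is the line along which they close (so a half turn about z gives the same grasp; the last joint's range is limited). The gripper opens to 87 mm and grips with 3 to 60 N. Pads are 19 mm wide; open, the fingers measure 117 mm over their backs; the gripper's body (75 mm by 190 mm) begins 51 mm behind the grasp point.
Start: joints at [-1.092, 0.321, -0.07, 1.45, 0.023, 1.371, -0.057], TCP at [0.291, 0.581, 0.185] pointing down, gripper open.
Joint ranges: [-2.86, 2.86], [-0.3, 2.09], [-1.38, 1.24], [0.06, 2.45], [-1.56, 4.7], [0.09, 2.05], [-2.69, 2.69]. Speed limits (rad/s): [2.57, 2.57, 3.14, 3.14, 3.14, 3.14, 3.14].

### API

Orientations are given as a rotation vector (axis times angle).
In Python, from bench import ctrl, get_image, job gives the robot as it stands.
- The arm moves only by the shell command python3 -m crank 'ROWS' [FORCE]. ROWS is JSON, a list that holds one entry, the list of rows, each a list of 5 numbers: the shift along the tool's x, y, z in mm, then the turn about the tool's z in rad, then the closure, from -1 (fully open) to 1 (shut), so that 0 is half open. A call has 1 to 10 rows; each row shifts and turns the commanded pose from where the row before left it, along the tool's axes as they then stand; what a row does not reach is not made up. A row lasts 1/12 s, in which the tool goes at most 41.7 mm and 7.16 degrees, less where a joint would pass 70% of its speed; a pose out of reach is approached as far as the arm can. A call with a gripper value outside its range is refused whole. The fingers move at their own pace and stop on an object; FORCE is the grip in N (left out, the last holds). Time passes only in rows, so rows that do not move let the fingers close. It gives the time, the measured TCP pose, the force, the opening and the grip force at its end, in the units of the state.
- ctrl.get_state(): the state, without advancing time (a new reading comes with each control period).
- get_image(name): name is "scene" or "top"; returns a dict with "pixels" (420x560x3 uint8, red, green, blue), "fx", "fy", "cx", "cy" (pixels), "k1" (the pictures are not rectified: a ray, as slopes to the right and down, at radius r is drawn at 1 + k1 r^2 times it, then the intrinsics apply), "T" (4x4, takes a point from camera to world coordinates). Camera axes: x right, y down, z forward; pixel columns grow to the right and rows downward; lengths in m; the calibration is good to about 2 mm. A picture is of the moment at which its call begins. There is no depth.
- job.close_job(): hands the job in; it is judged then, once.
The state is a dict: "time": time; "joint_positions": joint angles; "qd": joint speeds; "joint_torque": joint torques, N m; "position": TCP position; "tool_rot": TCP orientation; "ft_force": force on the tool from outside, world axes, zero at the start; "torque": the same for the moment, N m; "grip_width": opening from 0.0 (shut) to 1.0 (fully open); "grip_force": force on a finger pad.
Only numpy, scipy, OpenCV 4.12 (cv2) and the standard library are available. Lean on these libraries where they do the work, as an engineer would, in place of code of your own. Each camera call takes 0.05 s, during which the arm holds its last target. There are 200 camera calls.

## Working session

There is one attempt and no reset: what is moved stays moved. The work goes in short steps, Python scripts to look and compute and a shell command to move; the robot and the scene stay as the last step left them, time stands still between calls to the robot, and variables do not carry over. Pictures are saved under pics/ and viewed, at most 12 in all, crops included, and the job is handed in when it is done.

```bash
ls; mkdir -p pics
cat > look.py <<'E'
import cv2,sys
from bench import get_image,ctrl
import pickle
def snap(name,tag):
    d=get_image(name); cv2.imwrite(f'pics/{tag}.png',d['pixels'][:,:,::-1]); pickle.dump(d,open(f'{tag}.pkl','wb')); return d
E
python3 - <<'E'
from look import *
for n in("scene","top"):
    d=snap(n,n+'0'); print({k:v for k,v in d.items() if k!='pixels'})
print(ctrl.get_state())
E
```

```text
pics
{'fx': 403.34213351044934, 'fy': 403.34213351044934, 'cx': 271.8598798083163, 'cy': 212.6085529749473, 'k1': -0.05153600595831611, 'T': array([[ 0.9526953 , -0.23322332,  0.19488084,  0.40323291],
       [-0.30368704, -0.75596712,  0.57990335, -0.62306274],
       [ 0.01207652, -0.61165398, -0.79103323,  0.84546153],
       [ 0.        ,  0.        ,  0.        ,  1.        ]])}
{'fx': 466.19590485256595, 'fy': 466.19590485256595, 'cx': 279.47917664247507, 'cy': 205.13638008475124, 'k1': -0.15458294334763967, 'T': array([[-0.00469322, -0.98767815,  0.15642841,  0.40624374],
       [-0.99986899,  0.00221161, -0.01603449, -0.03953866],
       [ 0.01549095, -0.15648317, -0.98755914,  1.24272008],
       [ 0.        ,  0.        ,  0.        ,  1.        ]])}
{'time': 0.1, 'joint_positions': array([-1.091905  ,  0.32175194, -0.07009295,  1.45155686,  0.0225875 ,
        1.37080049, -0.05688001]), 'qd': array([ 0.0008506 , -0.00198444, -0.00046895, -0.00271858, -0.00144828,
        0.00036536,  0.00087168]), 'joint_torque': array([-1.12705964e-04, -4.92572451e+01, -4.05912073e-01, -3.13399673e+01,
       -6.40999270e-02,  3.95741849e-02,  8.07246511e-05]), 'position': array([0.29113822, 0.5805217 , 0.18376707]), 'tool_rot': array([-7.23382793e-01, -3.05684404e+00,  2.66948528e-03]), 'ft_force': array([-0.28554192, -0.09032672, -0.43857621]), 'torque': array([0.02269088, 0.00464062, 0.03602722]), 'grip_force': 0.0, 'grip_width': 1.0006599311009483}
```

View pics/scene0.png

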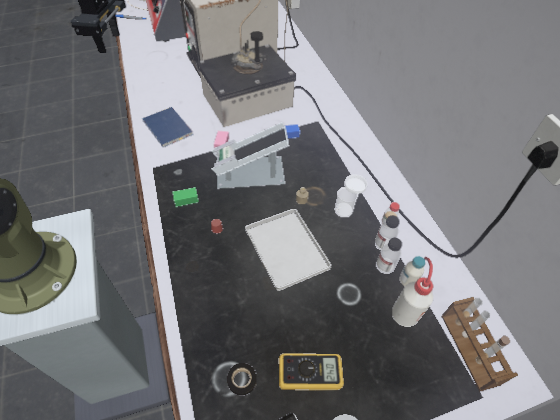

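View pics/top0.png

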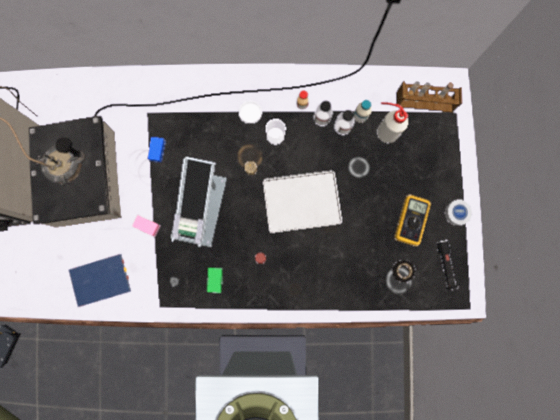

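Scene: the chute is at about (250,155) and the tray at (287,248). Top view: the chute spans (185-215, 158-245) with its foot towards the robot, the tray is at (303,201), and the green, pink and blue decoys lie around it. I'll zoom in on the chute.

Run:
```python
import cv2,numpy as np
a=cv2.imread('pics/top0.png')[145:255,155:245]; b=cv2.imread('pics/scene0.png')[115:195,200:305]
a=cv2.resize(a,None,fx=4.4,fy=4.4,interpolation=cv2.INTER_CUBIC)
b=cv2.resize(b,None,fx=3.8,fy=3.8,interpolation=cv2.INTER_CUBIC)
c=np.zeros((484,396+399,3),np.uint8);c[:a.shape[0],:a.shape[1]]=a;c[:b.shape[0],396:396+b.shape[1]]=b
cv2.imwrite('pics/crop0.png',c)
```

```text
(no output)
```

View pics/crop0.png

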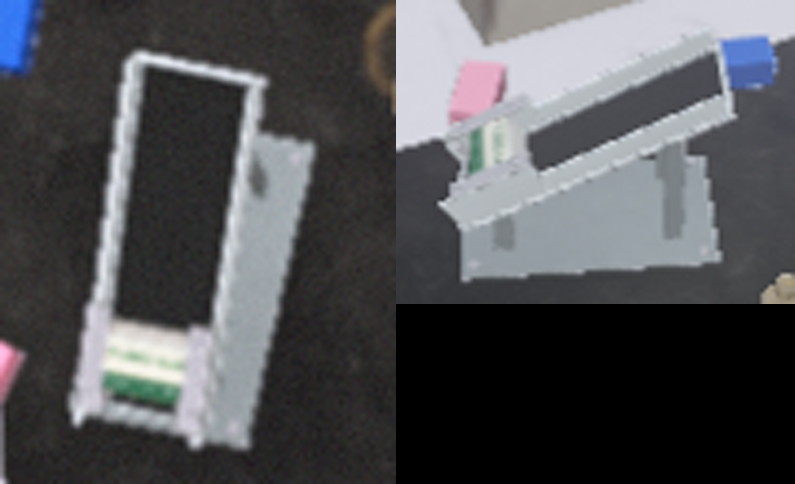

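Scene crop: the carton (green and white) is under the lips near the foot. The top view shows lip upper ends near (88,305) and (212,328), and upper channel corners near (133,52) and (268,76). I'll triangulate these, then find the tray, carton and bystanders.

```bash
cat >> look.py <<'E'
import numpy as np
def ray(d,uv):
    K=np.array([[d['fx'],0,d['cx']],[0,d['fy'],d['cy']],[0,0,1]])
    p=cv2.undistortPoints(np.array([[uv]],float),K,np.array([d['k1'],0,0,0.]))[0,0]
    return d['T'][:3,3],d['T'][:3,:3]@np.array([*p,1])
def onz(d,uv,z):
    o,v=ray(d,uv); return o+v*(z-o[2])/v[2]
def tri(d1,u1,d2,u2):
    o1,v1=ray(d1,u1);o2,v2=ray(d2,u2)
    s=np.linalg.lstsq(np.c_[v1,-v2],o2-o1,rcond=None)[0]
    a,b=o1+s[0]*v1,o2+s[1]*v2; return (a+b)/2,np.linalg.norm(a-b)
E
python3 - <<'E'
from look import *
T=pickle.load(open('top0.pkl','rb'));S=pickle.load(open('scene0.pkl','rb'))
np.set_printoptions(precision=4,suppress=True)
t=lambda x,y:(x/4.4+155-.4,y/4.4+145-.4); s=lambda x,y:((x-396)/3.8+200-.4,y/3.8+115-.4)
for n,a,b in [('upL',(133,52),(715,32)),('upR',(267,77),(731,96)),('lipL out',(88,305),(524,95)),('lipR out',(212,328),(540,173)),('footR',(195,447),(445,203)),
   ('cartN_topR',(187,331),(511,165))]:
    print(n,*tri(T,t(*a),S,s(*b)))
im=T['pixels'];hsv=cv2.cvtColor(im,cv2.COLOR_RGB2HSV)
m=((hsv[...,2]>150)&(hsv[...,1]<50)).astype(np.uint8);m[:, :255]=0;m[:,350:]=0;m[:165]=0;m[240:]=0
c=max(cv2.findContours(m,0,2)[0],key=cv2.contourArea);b=cv2.boxPoints(cv2.minAreaRect(c))
q=np.array([onz(T,p,.016) for p in b]);print('tray',q,q.mean(0),[np.linalg.norm(q[i]-q[i-1]) for i in range(4)])
for n,p,z in [('stopper',(260,258),.02),('weight',(250,168),.03)]: print(n,onz(T,p,z))
R=cv2.Rodrigues(ctrl.get_state()['tool_rot'])[0];print(R)
E
```

```text
upL [0.7006 0.1738 0.1403] 0.002984926580846936
upR [0.6844 0.0972 0.1502] 0.0007627512938765641
lipL out [0.5662 0.205  0.0894] 0.0020628372401370605
lipR out [0.5568 0.135  0.0787] 0.002894312325089297
footR [0.4895 0.1469 0.0573] 0.001858407910399448
cartN_topR [0.5473 0.1499 0.0779] 0.01276481434995271
tray [[ 0.6728 -0.0131  0.016 ]
 [ 0.699  -0.2102  0.016 ]
 [ 0.5515 -0.2255  0.016 ]
 [ 0.527  -0.0319  0.016 ]] [ 0.6126 -0.1202  0.016 ] [np.float64(0.1470132691951096), np.float64(0.19877098441173335), np.float64(0.14825975436333355), np.float64(0.1951498214593231)]
stopper [ 0.4602 -0.0078  0.02  ]
weight [0.6989 0.019  0.03  ]
[[-0.8939  0.4482 -0.0007]
 [ 0.4482  0.8939 -0.0016]
 [-0.0001 -0.0017 -1.    ]]
```

Run:
```python
from look import *
T=pickle.load(open('top0.pkl','rb'));S=pickle.load(open('scene0.pkl','rb'))
np.set_printoptions(precision=4,suppress=True)
out=[]
res={}
for n,d,seed in (('T',T,(195,187)),('S',S,(262,145))):
    g=cv2.cvtColor(d['pixels'],cv2.COLOR_RGB2GRAY)
    up=cv2.resize(g,None,fx=4,fy=4,interpolation=cv2.INTER_CUBIC)
    m=(up<95).astype(np.uint8); _,lab=cv2.connectedComponents(m); m=(lab==lab[seed[1]*4,seed[0]*4]).astype(np.uint8)
    pts=np.argwhere(m); r0,c0=pts.min(0);r1,c1=pts.max(0);print(n,r0/4,r1/4,c0/4,c1/4,m.sum()/16)
    if n=='T': # edges per row
        L=[(m[r].nonzero()[0].min(),r) for r in range(int(r0+.2*(r1-r0)),int(r0+.8*(r1-r0)))]
        Rr=[(m[r].nonzero()[0].max()+1,r) for r,_ in [(b,a) for a,b in L]]
    else:
        cs=range(int(c0+.25*(c1-c0)),int(c0+.75*(c1-c0)))
        L=[(c,m[:,c].nonzero()[0].min()) for c in cs];Rr=[(c,m[:,c].nonzero()[0].max()+1) for c in cs]
    for k,P in (('L',L),('R',Rr)):
        P=np.array(P,float)/4-.375
        vx,vy,x0,y0=cv2.fitLine(P.astype(np.float32),cv2.DIST_HUBER,0,.01,.01).ravel()
        r=np.abs((P[:,0]-x0)*vy-(P[:,1]-y0)*vx);print(n,k,'resid',r.max())
        o,a=ray(d,(x0-20*vx,y0-20*vy));_,b=ray(d,(x0+20*vx,y0+20*vy))
        nn=np.cross(a,b);res[n+k]=(nn/np.linalg.norm(nn),o)
    vis=cv2.cvtColor(up,cv2.COLOR_GRAY2BGR);vis[m>0]=(0,0,200);out.append(vis[r0-30:r1+60,c0-40:c1+60])
for k in 'LR':
    (n1,o1),(n2,o2)=res['T'+k],res['S'+k]
    v=np.cross(n1,n2);v/=np.linalg.norm(v);v*=np.sign(v[0])
    A=np.array([n1,n2,[1,0,0]]);
    for x in (.55,.6,.68): print(k,np.linalg.solve(A,[n1@o1,n2@o2,x]),end=' ')
    print('pitch',np.degrees(np.arcsin(v[2])),'yaw',np.degrees(np.arctan2(v[1],v[0])))
h=max(o.shape[0] for o in out);w=sum(o.shape[1] for o in out);c=np.zeros((h,w,3),np.uint8);x=0
for o in out: c[:o.shape[0],x:x+o.shape[1]]=o;x+=o.shape[1]
cv2.imwrite('pics/mask.png',c);print(c.shape)
```

```text
T 160.0 219.75 180.75 210.75 1295.0625
T L resid 0.4030210481573704
T R resid 0.3222780199234876
S 129.25 159.5 235.0 285.5 517.1875
S L resid 0.4470439350698143
S R resid 0.37263839054685377
L [0.55   0.201  0.0471] L [0.6    0.1901 0.0736] L [0.68   0.1726 0.1159] pitch 27.327460586801806 yaw -12.346109147300233
R [0.55   0.1378 0.0752] R [0.6    0.127  0.1016] R [0.68   0.1095 0.1439] pitch 27.3145989398545 yaw -12.290028942976239
(329, 522, 3)
```

View pics/mask.png

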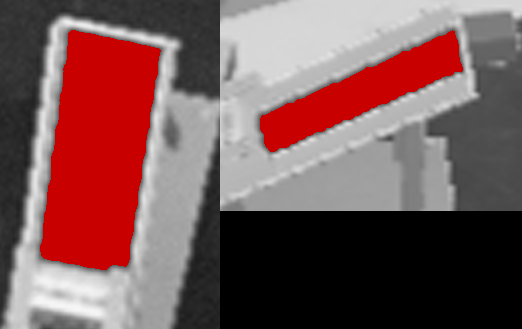

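The chute axis is clear: pitch 27.3° (27 expected), yaw -12.3°, and the wall-height difference measures 18.9 mm (18 expected). The origin is about (0.520, 0.176, 0.036). Next I turn the tool square to the chute, close the fingers and move over the foot.

```bash
cat >> look.py <<'E'
th,ps=np.radians(27),np.radians(-12.3)
ex=np.array([np.cos(th)*np.cos(ps),np.cos(th)*np.sin(ps),np.sin(th)]);ey=np.array([-np.sin(ps),np.cos(ps),0]);ez=np.cross(ex,ey)
O=np.array([.5204,.1758,.0358])
def inT(p): return np.array([ex,ey,ez])@(np.array(p)-O)
def st(target=None):
    s=ctrl.get_state();R=cv2.Rodrigues(s['tool_rot'])[0];np.set_printoptions(precision=4,suppress=True)
    print('t',round(s['time'],2),'pos',s['position'],'yaw(ty)',np.degrees(np.arctan2(R[1,1],R[0,1])),'trough',inT(s['position'])*1e3,'F',s['ft_force'],'grip',s['grip_width'],s['grip_force'])
    if target is not None: print('tool mm',R.T@(np.array(target)-s['position'])*1e3)
E
python3 -m crank '[[[0,0,0,-0.083,1],[0,0,0,-0.083,1],[0,0,0,-0.084,1],[-26,-31,0,0,1],[-26,-31,0,0,1],[-26,-31,0,0,1],[-26,-31,0,0,1],[-26,-31,0,0,1],[-26,-31,0,0,1],[-26,-31,0,0,1]]]' 20
python3 -c "
from look import *
st([.497,.181,.15])"
```

```text
time: 0.93
position: [0.4233, 0.3281, 0.1845]
tool_rot: [-0.337, -3.123, 0.0]
ft_force: [1.8, -0.6, -0.0]
grip_width: 0.326
grip_force: 0.0
t 0.93 pos [0.4233 0.3281 0.1845] yaw(ty) 77.70032171926184 trough [-45.9523 128.1667 190.2731] F [ 1.8432 -0.6245 -0.0404] grip 0.32622535227087823 0.0
tool mm [-103.364  -128.0626   34.4775]
```

```bash
python3 -m crank '[[[-26,-32,0,0,1],[-26,-32,0,0,1],[-26,-32,0,0,1],[-25,-32,0,0,1],[0,0,20,0,1],[0,0,20,0,1],[0,0,0,0,1]]]'
python3 -c "
from look import *
st([.497,.181,.038]);snap('top','top1');d=snap('scene','scene1')
import cv2
cv2.imwrite('pics/s1.png',cv2.resize(cv2.imread('pics/scene1.png')[90:220,180:330],None,fx=4.5,fy=4.5,interpolation=2))"
```

```text
time: 1.52
position: [0.4938, 0.1812, 0.1408]
tool_rot: [-0.339, -3.117, 0.006]
ft_force: [-0.8, -0.5, -0.8]
grip_width: 0.006
grip_force: 0.0
t 1.52 pos [0.4938 0.1812 0.1408] yaw(ty) 77.5828220145659 trough [ 23.4682  -0.3913 105.8587] F [-0.8125 -0.5452 -0.8486] grip 0.005651993437422694 0.0
tool mm [ -3.7633   0.9268 102.7523]
```

View pics/s1.png

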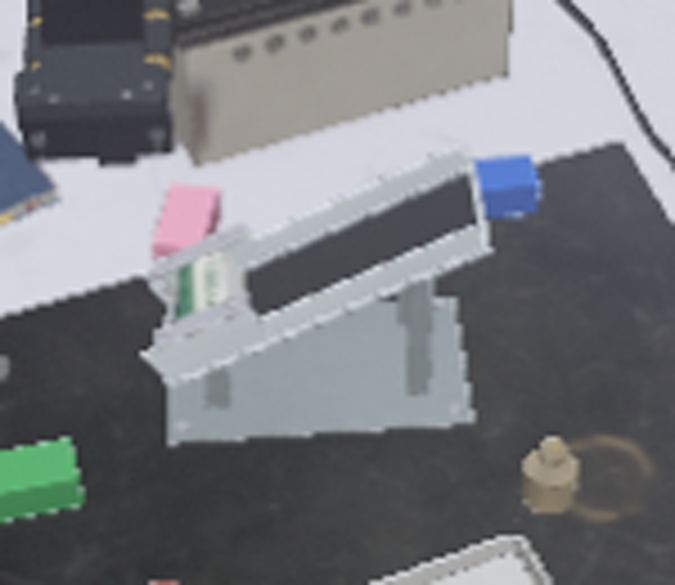

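The chute and carton are visible, but the gripper at (95,90) in the crop isn't above the foot as I expected. I'll project the TCP and look at the full frame.

```bash
cat >> look.py <<'E'
def proj(d,p):
    q=np.linalg.inv(d['T'])@np.array([*p,1]);a=q[:2]/q[2];a=a*(1+d['k1']*(a@a));return a*d['fx']+[d['cx'],d['cy']]
E
python3 - <<'E'
from look import *
st()
T=snap('top','top2');S=snap('scene','scene2')
print(proj(T,[.494,.181,.14]),proj(S,[.494,.181,.14]),proj(S,[.494,.181,.24]),proj(S,O),proj(T,O))
a=cv2.imread('pics/top2.png');b=cv2.imread('pics/scene2.png')
cv2.imwrite('pics/both2.png',np.hstack([a[90:300,100:400],b[0:210,60:360]]))
E
```

```text
t 1.62 pos [0.4955 0.1832 0.1442] yaw(ty) 77.723904367212 trough [ 26.134    1.9717 108.3896] F [-0.1102 -0.0916  0.6031] grip 0.003526620667912588 0.0
[179.3635 241.4676] [207.7192 136.3959] [203.0973 104.8194] [221.5431 163.9899] [189.4229 234.544 ]
```

View pics/both2.png

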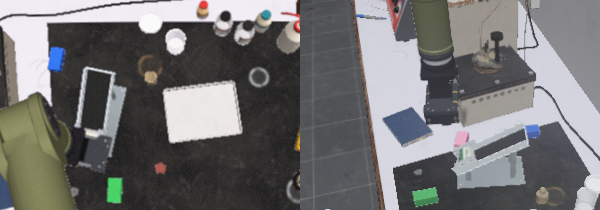

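The views agree with the projected TCP: the body hides the fingers in both, and it sits over the foot. I'll descend now.

```bash
python3 -m crank '[[[-1,-2,20,0,1],[0,0,20,0,1],[0,0,20,0,1],[0,0,20,0,1],[0,0,18,0,1],[0,0,8,0,1],[0,0,0,0,1],[0,0,0,0,1]]]'
python3 -c "
from look import *
st([.497,.181,.038])"
```

```text
time: 2.38
position: [0.4974, 0.1817, 0.0397]
tool_rot: [0.336, 3.123, 0.001]
ft_force: [0.3, -0.1, 0.2]
grip_width: 0.006
grip_force: 0.0
t 2.38 pos [0.4974 0.1817 0.0397] yaw(ty) 77.72905133835086 trough [-19.3302   0.8327  14.2357] F [ 0.3382 -0.0846  0.233 ] grip 0.006008163611574298 0.0
tool mm [ 0.2863 -0.738   1.7077]
```

```bash
python3 -m crank '[[[-4,0,-2,0,1],[-4,0,-2,0,1],[-4,0,-2,0,1],[-4,0,-2,0,1],[-4,0,-2.1,0,1],[-4,0,-2,0,1],[-4,0,-2.1,0,1],[-4,0,-2,0,1],[-4,0,-2,0,1],[-4,0,-2.1,0,1]]]'
python3 -c "
from look import *
st()"
```

```text
time: 3.22
position: [0.5363, 0.1724, 0.0592]
tool_rot: [-0.337, -3.123, 0.0]
ft_force: [0.3, 0.0, 0.3]
grip_width: 0.005
grip_force: 0.0
t 3.22 pos [0.5363 0.1724 0.0592] yaw(ty) 77.69525926727158 trough [25.0869  0.0763 13.4477] F [0.3251 0.0134 0.2767] grip 0.004509596971470398 0.0
```

Run:
```python
from look import *
T=snap('top','top3');S=snap('scene','scene3')
b=cv2.imread('pics/scene3.png')[110:190,195:300];a=cv2.imread('pics/top3.png')[145:250,150:240]
a=cv2.resize(a,(360,420));b=cv2.resize(b,(420,320));c=np.zeros((420,780,3),np.uint8);c[:,:360]=a;c[:320,360:]=b
cv2.imwrite('pics/b3.png',c)
```

```text
(no output)
```

View pics/b3.png

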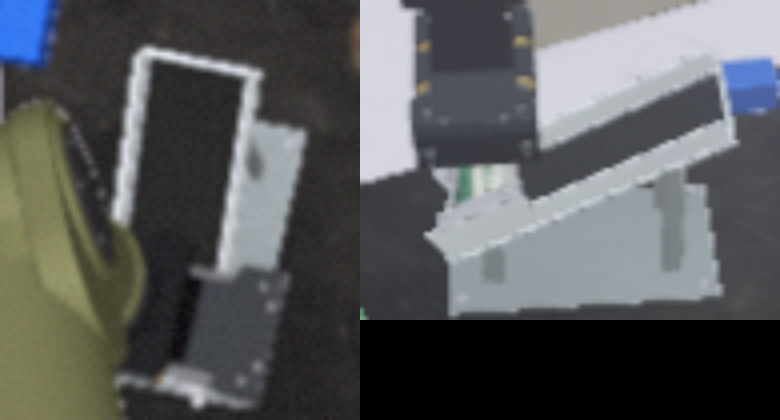

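Run:
```python
from look import *
np.set_printoptions(precision=1,suppress=True)
for t in('scene0','scene1','scene3','top0'):
    d=pickle.load(open(t+'.pkl','rb'));h=cv2.cvtColor(d['pixels'],cv2.COLOR_RGB2HSV)
    m=cv2.inRange(h,(45,60,30),(95,255,220))
    u,v=(proj(d,O+ex*.06)).astype(int);r=np.zeros_like(m);r[v-40:v+40,u-40:u+40]=1
    ys,xs=np.nonzero(m*r); 
    if t=='top0': k=(xs>170)&(xs<205)&(ys>215)&(ys<250);xs,ys=xs[k],ys[k]
    P=[]
    for x,y in zip(xs,ys):
        o,w=ray(d,(x,y));s=(.026-ez@(o-O))/(ez@w);P.append(inT(o+s*w)*1e3)
    P=np.array(P);print(t,len(P),xs.min(),xs.max(),ys.min(),ys.max(),'x',np.percentile(P[:,0],[5,50,95]),'y',np.percentile(P[:,1],[5,50,95]))
S=pickle.load(open('scene3.pkl','rb'))
for p in [(x,y,26) for x in (0,9,43) for y in(-20,20)]: print(p,proj(S,O+(np.c_[ex,ey,ez]@np.array(p))/1e3))
print('tip',proj(S,[.5363,.1724,.0592]))
```

```text
scene0 23 219 222 150 159 x [ 8.3 11.6 14.9] y [-8.6  5.1 24.5]
scene1 23 219 222 150 159 x [ 8.3 11.6 14.9] y [-8.6  5.1 24.5]
scene3 20 219 222 152 159 x [ 7.9 12.9 17.5] y [-8.7  0.1 16.9]
top0 64 179 194 230 236 x [ 8.6 13.9 18.7] y [-15.1   2.3  20.2]
(0, -20, 26) [216.6 163.5]
(0, 20, 26) [216.5 153.2]
(9, -20, 26) [219.4 162.2]
(9, 20, 26) [219.2 152. ]
(43, -20, 26) [230.2 157.5]
(43, 20, 26) [229.8 147.3]
tip [226.7 157.6]
```

Run:
```python
from look import *
np.set_printoptions(precision=1,suppress=True)
T=pickle.load(open('top3.pkl','rb'));S=pickle.load(open('scene3.pkl','rb'))
p=np.array([.5363,.1724,.0592]);u=np.array([np.cos(ps),np.sin(ps),0]);st()
for a in(-.0375,.0375):
  for dz in (.07,.12): 
    q=p+u*a-ey*.095+[0,0,dz];print(a,dz,'top',proj(T,q),'scene',proj(S,q), 'crop',(proj(T,q)-[150,145])*4,(proj(S,q)-[195,110])*4+[360,0])
a=cv2.imread('pics/top3.png')[200:260,155:235];b=cv2.imread('pics/scene3.png')[140:180,205:245]
c=np.zeros((420,800,3),np.uint8);c[:300,:400]=cv2.resize(a,(400,300));c[:400,400:]=cv2.resize(b,(400,400))
cv2.imwrite('pics/b4.png',c)
```

```text
t 3.32 pos [0.5369 0.1723 0.0595] yaw(ty) 77.65699001198799 trough [25.7985  0.0866 13.4252] F [-0.6932  0.121  -0.375 ] grip 0.0062950521842870194 0.0
-0.0375 0.07 top [218.9016 247.9476] scene [210.3222 165.2502] crop [275.6064 411.7903] [421.2889 221.0009]
-0.0375 0.12 top [216.4268 246.5083] scene [208.0647 150.4192] crop [265.7071 406.0333] [412.2588 161.6769]
0.0375 0.07 top [225.9154 217.5216] scene [240.7062 163.4261] crop [303.6614 290.0862] [542.8248 213.7043]
0.0375 0.12 top [223.7899 214.6941] scene [239.6929 148.5844] crop [295.1596 278.7763] [538.7717 154.3376]
```

View pics/b4.png

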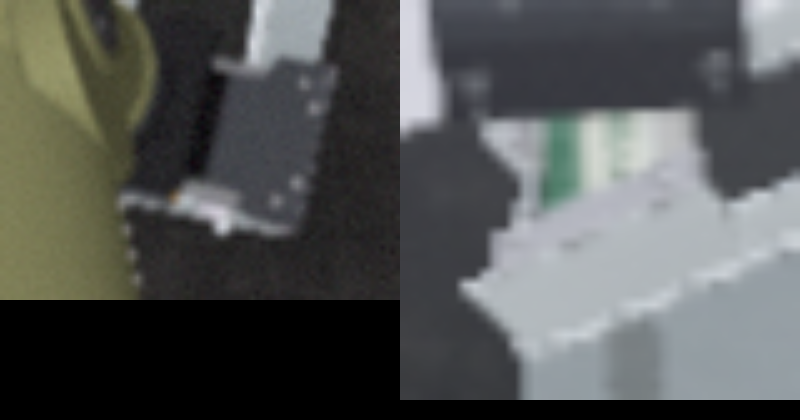

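Run:
```python
from look import *
np.set_printoptions(precision=1,suppress=True,linewidth=250)
S=pickle.load(open('scene0.pkl','rb'));p=np.array([.2911,.5805,.1838]);ty=np.array([.448,.894,0]);tx=np.array([-.894,.448,0])
for k in(-.051,.051):
  for dz in(0,.05,.07,.1): print(k,dz,proj(S,p+k*ty+[0,0,dz]))
for k in (-.095,.095):
  for a in(-.0375,.0375): print('body',k,a,proj(S,p+k*ty+a*tx+[0,0,.07]))
g=cv2.cvtColor(S['pixels'],cv2.COLOR_RGB2GRAY)[0:64:1,70:130:2]
for r in range(0,64,2): print(r,''.join('#' if v<35 else '+' if v<60 else '.' if v<90 else ' ' for v in np.repeat(g[r],2)))
```

```text
-0.051 0 [106.1  63.5]
-0.051 0.05 [100.9  47.9]
-0.051 0.07 [98.7 41.4]
-0.051 0.1 [95.4 31.3]
0.051 0 [119.6  45.4]
0.051 0.05 [115.1  30.1]
0.051 0.07 [113.2  23.7]
0.051 0.1 [110.4  13.8]
body -0.095 -0.0375 [104.7  50.7]
body -0.095 0.0375 [79.4 48.7]
body 0.095 -0.0375 [130.7  17.5]
body 0.095 0.0375 [107.5  15.9]
0 ........##################..##########++..++##++++####      
2 ....  ....################++####..####++++##++......++..    
4 ..........################################++......++####    
6 ..........++############################++++++  ..####++    
8 ............##########################++++++++    ..##      
10 ............########################++..++++      ++        
12 ............######################++..####                  
14 ............++++++..++++++++++++++  ..##..  ++              
16 ............................##++  ....++  ++##..            
18 ............................++........  ..####              
20 ............................++......  ..++++++              
22 ..++++++++++++++++........++##++........++++++++            
24 ..++++++++++
[... 554 characters left out ...]
      
42 ..    ....................########..............            
44 ..  ......................########++......  ....            
46 ..  ........................########......      ..          
48 ..  ........................########  ....  ......          
50 ..  ..............        ..########......  ......          
52 ..    ..  ..  ................######......  ......          
54       ....................................  ......          
56 ..    ............................................          
58 ..  ..............................................          
60 ..  ..............................................          
62 ..  ........................................  ....
```

Carton still at the foot (green stripe at x≈12 mm in the trough frame, both before and after), so the fingers passed over it. In the start image the fingertip is about 10 px higher than the reported TCP projects, which suggests the true tip is about 35 mm higher than reported or than I measured. I'll back off and touch the mat in front of the foot to settle the height.

```bash
python3 -m crank '[[[26,0,0,0,1],[26,0,0,0,1],[26,0,0,0,1],[0,0,15,0,1],[0,0,10,0,1],[0,0,8,0,1],[0,0,6,0,1],[0,0,4,0,1],[0,0,4,0,1],[0,0,0,0,1]]]'
python3 -c "
from look import *
st()"
```

```text
time: 4.15
position: [0.4597, 0.1887, 0.0112]
tool_rot: [-0.338, -3.122, 0.001]
ft_force: [-0.9, 0.8, 0.3]
grip_width: 0.004
grip_force: 0.0
t 4.15 pos [0.4597 0.1887 0.0112] yaw(ty) 77.65398694644345 trough [-66.4586  -0.3755   6.2836] F [-0.9182  0.7572  0.31  ] grip 0.0035921975143486957 0.0
```

```bash
for r in 1; do python3 -m crank '[[[0,0,4,0,1],[0,0,4,0,1],[0,0,3,0,1],[0,0,2,0,1],[0,0,2,0,1],[0,0,0,0,1]]]'; done
python3 -c "
from look import *
st()
T=snap('top','top5');S=snap('scene','scene5')
p=ctrl.get_state()['position'];print(proj(S,p),proj(T,p))
a=cv2.imread('pics/top5.png')[190:270,130:230];b=cv2.imread('pics/scene5.png')[90:190,160:260]
c=np.hstack([cv2.resize(a,(400,400)),cv2.resize(b,(400,400))])
cv2.imwrite('pics/b5.png',c)"
```

```text
time: 4.65
position: [0.4595, 0.1891, -0.0033]
tool_rot: [-0.337, -3.123, 0.0]
ft_force: [-0.4, -0.2, -0.0]
grip_width: 0.004
grip_force: 0.0
t 4.65 pos [ 0.4595  0.1891 -0.0033] yaw(ty) 77.70018307823968 trough [-73.307    0.0055  -6.5321] F [-0.3952 -0.2364 -0.0346] grip 0.004047938744263981 0.0
[200.9741 174.8058] [186.5358 258.5199]
```

View pics/b5.png

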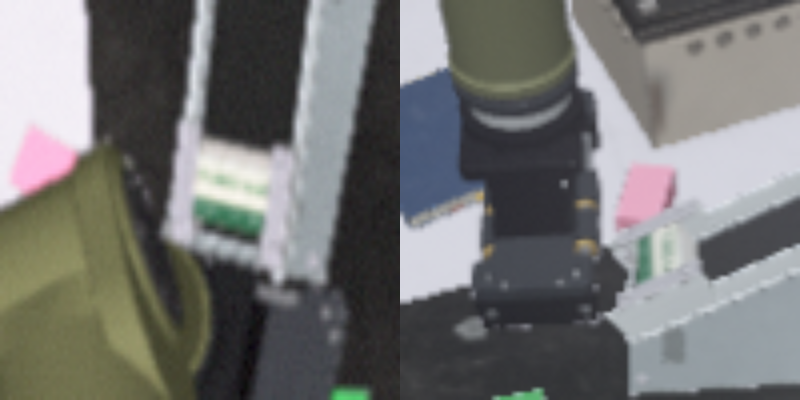

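The reported z is already -3 mm with no contact, so the reading is biased. I'll carry on down gently to find the touch.

```bash
python3 -m crank '[[[0,0,3,0,1],[0,0,3,0,1],[0,0,3,0,1],[0,0,3,0,1],[0,0,3,0,1],[0,0,2,0,1],[0,0,2,0,1],[0,0,0,0,1]]]'
```

```text
time: 5.42
position: [0.4594, 0.189, -0.0224]
tool_rot: [-0.337, -3.123, 0.001]
ft_force: [0.4, -0.4, 0.3]
grip_width: 0.009
grip_force: 0.0
```

```bash
python3 -m crank '[[[0,0,2,0,1],[0,0,2,0,1],[0,0,0,0,1]]]'
```

```text
time: 5.67
position: [0.4595, 0.1891, -0.0263]
tool_rot: [-0.337, -3.123, 0.0]
ft_force: [0.1, -0.8, -0.4]
grip_width: 0.006
grip_force: 0.0
```

```bash
python3 -m crank '[[[0,0,2,0,1],[0,0,2,0,1],[0,0,0,0,1]]]'
```

```text
time: 5.92
position: [0.4595, 0.189, -0.0303]
tool_rot: [-0.337, -3.123, 0.0]
ft_force: [0.4, -0.8, 0.4]
grip_width: 0.006
grip_force: 0.0
```

```bash
python3 -m crank '[[[0,0,2,0,1],[0,0,1.5,0,1],[0,0,0,0,1]]]'
```

```text
time: 6.17
position: [0.4595, 0.1891, -0.0338]
tool_rot: [-0.337, -3.123, 0.0]
ft_force: [0.5, -0.7, 0.1]
grip_width: 0.007
grip_force: 0.0
```

```bash
python3 -m crank '[[[0,0,2,0,1],[0,0,1,0,1],[0,0,0,0,1]]]'
```

```text
time: 6.42
position: [0.4595, 0.1891, -0.0367]
tool_rot: [-0.337, -3.123, 0.0]
ft_force: [-0.1, 0.3, 0.2]
grip_width: 0.007
grip_force: 0.0
```

```bash
python3 -m crank '[[[0,0,2,0,1],[0,0,1,0,1],[0,0,0,0,1]]]'
```

```text
time: 6.67
position: [0.4599, 0.1893, -0.0374]
tool_rot: [-0.337, -3.123, -0.0]
ft_force: [-5.9, -2.5, 17.8]
grip_width: 0.0
grip_force: 8.7
```

The mat is touched at reported z = -0.037, so true z = reported + 37 mm. The lateral position agrees with the top view. I'll rise to the right height, move to the foot, then push up the slope.

```bash
sed -i "s/s=ctrl.get_state();R=/s=dict(ctrl.get_state());s['position']=s['position']+np.array([0,0,.037]);R=/" look.py
python3 -m crank '[[[0,0,-20,0,1],[0,0,-21,0,1],[-15,0,0,0,1],[-15,0,0,0,1],[-8,0,0,0,1],[0,0,0,0,1]]]'
python3 -c "
from look import *
st([.497,.181,.038])"
```

```text
time: 7.17
position: [0.4985, 0.1803, 0.0017]
tool_rot: [0.339, 3.122, -0.0]
ft_force: [0.3, -0.1, -1.5]
grip_width: 0.003
grip_force: 0.0
t 7.17 pos [0.4985 0.1803 0.0387] yaw(ty) 77.58943122729464 trough [-18.5795  -0.2502  12.7083] F [ 0.2745 -0.0606 -1.4847] grip 0.0033407394314845054 0.0
tool mm [1.6483 0.3427 0.686 ]
```

```bash
python3 -m crank '[[[-4,0,-2,0,1],[-4,0,-2,0,1],[-4,0,-2,0,1],[-4,0,-2,0,1],[-4,0,-2.1,0,1],[-4,0,-2,0,1]]]'
python3 - <<'E'
from look import *
st();np.set_printoptions(precision=1,suppress=True)
d=snap('scene','scene6');h=cv2.cvtColor(d['pixels'],cv2.COLOR_RGB2HSV);m=cv2.inRange(h,(45,60,30),(95,255,220))
u,v=(proj(d,O+ex*.06)).astype(int);r=np.zeros_like(m);r[v-40:v+40,u-40:u+40]=1
P=[]
for y,x in np.argwhere(m*r):
    o,w=ray(d,(x,y));s=(.026-ez@(o-O))/(ez@w);P.append(inT(o+s*w)*1e3)
P=np.array(P);print(len(P),np.percentile(P,[5,50,95],axis=0))
E
```

```text
time: 7.67
position: [0.5203, 0.176, 0.0138]
tool_rot: [-0.336, -3.123, -0.0]
ft_force: [-1.4, 0.2, 0.2]
grip_width: 0.007
grip_force: 0.6
t 7.67 pos [0.5203 0.176  0.0508] yaw(ty) 77.70994601031481 trough [ 6.6509  0.2053 13.4404] F [-1.3575  0.1594  0.166 ] grip 0.00724599498516109 0.6218696432188153Traceback (most recent call last):
  File "<stdin>", line 8, in <module>
    return _quantile_unchecked(
        a, q, axis, out, overwrite_input, method, keepdims, weights)
    return _ureduce(a,
                    func=_quantile_ureduce_func,
    ...<5 lines>...
                    overwrite_input=overwrite_input,
                    method=method)
    r = func(a, **kwargs)
    result = _quantile(arr,
                       quantiles=q,
    ...<2 lines>...
                       out=out,
                       weights=wgt)
    slices_having_nans = np.isnan(arr[-1, ...])
                                  ~~~^^^^^^^^^
IndexError: index -1 is out of bounds for axis 0 with size 0
```

```bash
python3 -m crank '[[[-4,0,-2,0,1],[-4,0,-2.1,0,1],[-4,0,-2,0,1],[-4,0,-2,0,1],[-4,0,-2.1,0,1],[-4,0,-2,0,1],[-4,0,-2.1,0,1],[-4,0,-2,0,1]]]'; python3 -m crank '[[[-4,0,-2,0,1],[-4,0,-2.1,0,1],[-4,0,-2,0,1],[-4,0,-2.1,0,1],[-4,0,-2,0,1],[-4,0,-2,0,1],[-3,0,-1.5,0,1],[0,0,0,0,1]]]'
python3 -c "
from look import *
st();T=snap('top','top7');S=snap('scene','scene7')"
```

```text
time: 8.38
position: [0.552, 0.1691, 0.0302]
tool_rot: [0.337, 3.123, 0.0]
ft_force: [-1.5, 1.1, -0.8]
grip_width: 0.007
grip_force: 0.6
time: 9.05
position: [0.579, 0.1631, 0.0441]
tool_rot: [0.337, 3.122, 0.0]
ft_force: [0.4, 0.6, -0.1]
grip_width: 0.005
grip_force: 0.1
t 9.05 pos [0.579  0.1631 0.0811] yaw(ty) 77.6667973541521 trough [74.0481  0.1018 13.1602] F [ 0.3846  0.6455 -0.1191] grip 0.004868094815608919 0.10406572138890624
```

```bash
python3 -m crank '[[[6,0,0,0,1],[8,0,0,0,1],[0,0,-30,0,-1],[0,0,-30,0,-1],[0,0,-30,0,-1],[38,0,0,0,-1],[38,0,0,0,-1],[0,0,0,0,-1]]]' 30
python3 - <<'E'
from look import *
st();np.set_printoptions(precision=1,suppress=True)
out=[]
for n,seed in(('scene',0),('top',1)):
    d=snap(n,n+'8')
    h=cv2.cvtColor(d['pixels'],cv2.COLOR_RGB2HSV)
    c=proj(d,O+ex*.109+ez*.026).astype(int);print(n,c)
    # pale/green carton pixels on floor inside channel, mapped to plane z=26
    P=[];G=[]
    for y in range(c[1]-40,c[1]+40):
        for x in range(c[0]-40,c[0]+40):
            o,w=ray(d,(x,y));s=(.026-ez@(o-O))/(ez@w);q=inT(o+s*w)*1e3
            if abs(q[1])<27 and 65<q[0]<190:
                hh,ss,vv=h[y,x]
                if 45<=hh<=95 and ss>60 and vv>30: G.append(q)
                elif vv>130: P.append(q)
    for k,A in(('green',G),('pale',P)):
        A=np.array(A);print(n,k,len(A),np.percentile(A[:,:2],[3,50,97],axis=0) if len(A) else '')
        if k=='green' and len(A): print('skew deg',np.degrees(np.arctan(np.polyfit(A[:,1],A[:,0],1)[0])))
    im=cv2.cvtColor(d['pixels'],cv2.COLOR_RGB2BGR);out.append(cv2.resize(im[c[1]-40:c[1]+40,c[0]-40:c[0]+40],(400,400),interpolation=2))
cv2.imwrite('pics/b8.png',np.hstack(out))
E
```

```text
time: 9.82
position: [0.4822, 0.1851, 0.1329]
tool_rot: [-0.327, -3.118, -0.001]
ft_force: [-0.4, 0.0, -1.0]
grip_width: 0.376
grip_force: 0.0
t 9.82 pos [0.4822 0.1851 0.1699] yaw(ty) 78.02064798749349 trough [ 25.9097   0.9953 137.3581] F [-0.364   0.0073 -1.0145] grip 0.37647878546963787 0.0
scene [251 142]
scene green 30 [[ 94.6 -25.1]
 [ 97.7  -1.7]
 [101.6  24.4]]
skew deg 0.31270367193053056
scene pale 355 [[ 69.1 -23.8]
 [124.4   9.6]
 [184.9  25.9]]
top [192 198]
top green 90 [[ 93.6 -25.8]
 [ 98.8  -0.2]
 [103.9  25.1]]
skew deg 1.1068124940668704
top pale 277 [[104.8 -25.3]
 [120.7   1. ]
 [136.2  26.5]]
```

View pics/b8.png

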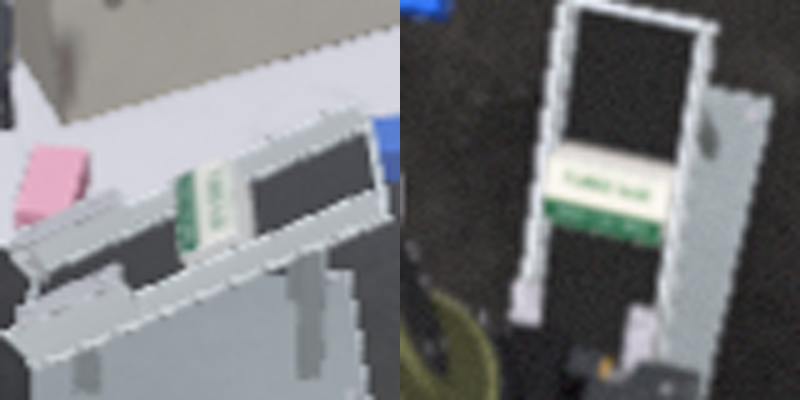

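Both views show the carton flat and square, clear of the lips: green tail edge at x≈94 mm, so its centre is about 110 mm, with y≈0. Next the open gripper goes over it, gripping across the 62 mm side above the 18 mm walls.

```bash
python3 -m crank '[[[-32,0,0,0,-1],[-32,0,0,0,-1],[-32,0,0,0,-1],[-32,0,0,0,-1],[0,0,0,0,-1],[0,0,0,0,-1]]]'
python3 -c "
from look import *
st([.6078,.1567,.112])"
```

```text
time: 10.42
position: [0.6165, 0.1533, 0.1325]
tool_rot: [-0.341, -3.123, 0.003]
ft_force: [-0.8, 0.9, -0.4]
grip_width: 0.925
grip_force: 0.0
t 10.42 pos [0.6165 0.1533 0.1695] yaw(ty) 77.51810888916015 trough [148.6033  -1.4649  74.2992] F [-0.8158  0.9356 -0.4021] grip 0.9252073498181665 0.0
tool mm [ 9.2036  1.5109 57.4648]
```

```bash
python3 -m crank '[[[9,1.5,20,0,-1],[0,0,20,0,-1],[0,0,12,0,-1],[0,0,4,0,-1],[0,0,0,0,-1]]]'
python3 -c "
from look import *
st([.6078,.1567,.108])"
```

```text
time: 10.83
position: [0.6055, 0.1586, 0.0767]
tool_rot: [-0.336, -3.122, 0.001]
ft_force: [-0.3, 0.6, -0.2]
grip_width: 0.995
grip_force: 0.0
t 10.83 pos [0.6055 0.1586 0.1137] yaw(ty) 77.71668668224392 trough [112.664    1.3509  29.9998] F [-0.3014  0.6018 -0.1599] grip 0.9948908444901751 0.0
tool mm [-2.7079 -1.3887  5.6749]
```

```bash
python3 -m crank '[[[-2.7,-1.4,0,0,-0.6],[0,0,0,0,-0.6],[0,0,2,0,-0.6],[0,0,1,0,-0.6],[0,0,1,0,-0.6],[0,0,0,0,-0.6]]]'
python3 -c "
from look import *
st([.6078,.1567,.108])"
```

```text
time: 11.33
position: [0.6094, 0.1564, 0.0741]
tool_rot: [0.337, 3.122, -0.0]
ft_force: [-0.3, -1.1, 1.9]
grip_width: 0.806
grip_force: 0.9
t 11.33 pos [0.6094 0.1564 0.1111] yaw(ty) 77.68707459059384 trough [115.3621  -0.0399  25.7539] F [-0.3037 -1.0938  1.9174] grip 0.8055796392662892 0.9112969972193241
tool mm [ 1.6368 -0.0029  3.1185]
```

```bash
python3 -m crank '[[[0,0,1,0,-0.6],[0,0,1,0,-0.6],[0,0,0,0,-0.6]]]'
python3 -c "
from look import *
st([.6078,.1567,.108])"
```

```text
time: 11.58
position: [0.6097, 0.1562, 0.0734]
tool_rot: [0.337, 3.122, -0.0]
ft_force: [-2.3, -0.9, 7.7]
grip_width: 0.806
grip_force: 4.2
t 11.58 pos [0.6097 0.1562 0.1104] yaw(ty) 77.6659439909699 trough [115.3452  -0.1722  24.9456] F [-2.2959 -0.8954  7.7318] grip 0.8061244064733197 4.192757131531835
tool mm [1.9895 0.128  2.3892]
```

The wall tops are touched at true z≈0.111. I'll lift just clear and grip.

```bash
python3 -m crank '[[[0,0,-2,0,-0.6],[3,0,0,0,-0.6],[0,0,0,0,-0.6],[0,0,0,0,1],[0,0,0,0,1],[0,0,0,0,1],[0,0,0,0,1],[0,0,0,0,1]]]' 40
python3 -c "
from look import *
st()"
```

```text
time: 12.25
position: [0.6057, 0.1574, 0.0733]
tool_rot: [-0.337, -3.123, 0.0]
ft_force: [0.4, -0.7, -0.6]
grip_width: 0.699
grip_force: 40.0
t 12.25 pos [0.6057 0.1574 0.1103] yaw(ty) 77.69355094057703 trough [111.6356   0.1748  26.7826] F [ 0.4175 -0.718  -0.5553] grip 0.6989281438039497 40.008520690971636
```

```bash
python3 -m crank '[[[0,0,-2,0,1],[0,0,-3,0,1],[0,0,-5,0,1],[0,0,-8,0,1],[0,0,-10,0,1],[0,0,-10,0,1],[0,0,-10,0,1],[0,0,-10,0,1],[0,0,-10,0,1],[0,0,0,0,1]]]'
python3 -c "
from look import *
st([.6126,-.1202,.17]);d=snap('scene','scene9')
s=ctrl.get_state()['position']+[0,0,.037]
p=proj(d,s);print(p)
h=cv2.cvtColor(d['pixels'],cv2.COLOR_RGB2HSV);m=cv2.inRange(h,(45,60,30),(95,255,220));c=proj(d,O+ex*.1).astype(int)
a=np.argwhere(m[c[1]-70:c[1]+30,c[0]-40:c[0]+40]);print(len(a),a.mean(0)[::-1]+[c[0]-40,c[1]-70],'if still in chute',proj(d,O+ex*.098+ez*.026))"
```

```text
time: 13.08
position: [0.6077, 0.1578, 0.1449]
tool_rot: [0.336, 3.119, 0.003]
ft_force: [1.0, 0.4, -1.5]
grip_width: 0.7
grip_force: 40.0
t 13.08 pos [0.6077 0.1578 0.1819] yaw(ty) 77.69758170865144 trough [145.683    1.0028  89.6953] F [ 0.9536  0.4182 -1.4972] grip 0.7001285620820411 39.96997906746401
tool mm [ -64.0233 -270.5927   11.4422]
[251.7433 121.3973]
11 [247.2727 126.1818] if still in chute [247.6704 144.468 ]
```

The carton is lifted: its green stripe moved from row 144 to row 126 and the grip is steady. Now I carry it to the tray.

```bash
python3 -m crank '[[[0,-5,-10,0,1],[-4,-15,-10,0,1],[-8,-30,0,0,1],[-8,-34,0,0,1],[-8,-34,0,0,1],[-8,-34,0,0,1],[-8,-34,0,0,1],[-8,-34,0,0,1],[-8,-30,0,0,1],[-4,-18,0,0,1]]]'
python3 -c "
from look import *
st([.6126,-.1202,.06])"
```

```text
time: 13.97
position: [0.6101, -0.1255, 0.1626]
tool_rot: [0.347, 3.122, -0.005]
ft_force: [0.6, -0.2, -0.5]
grip_width: 0.7
grip_force: 40.0
t 13.97 pos [ 0.6101 -0.1255  0.1996] yaw(ty) 77.33003533969335 trough [ 209.6765 -275.2177   77.0151] F [ 0.597  -0.2384 -0.4737] grip 0.7004635016590708 39.970530449354555
tool mm [ -1.1151   6.0609 139.5965]
```

```bash
python3 -m crank '[[[-1,5,20,0,1],[0,0,30,0,1],[0,0,30,0,1],[0,0,30,0,1],[0,0,20,0,1],[0,0,12,0,1],[0,0,6,0,1],[0,0,3,0,1],[0,0,0,0,1]]]'
python3 -c "
from look import *
st([.6126,-.1202,.034]);S=snap('scene','scene10')"
```

```text
time: 14.72
position: [0.614, -0.1141, 0.0114]
tool_rot: [0.337, 3.122, -0.0]
ft_force: [-0.6, 0.3, -0.7]
grip_width: 0.697
grip_force: 40.0
t 14.72 pos [ 0.614  -0.1141  0.0484] yaw(ty) 77.67064904393521 trough [ 142.1767 -263.3084  -58.331 ] F [-0.5525  0.2983 -0.7362] grip 0.6970019619202529 39.97020789865928
tool mm [ 0.0329 -6.2545 14.3741]
```

```bash
python3 -m crank '[[[0,0,4,0,1],[0,0,3,0,1],[0,0,3,0,1],[0,0,2,0,1],[0,0,0,0,1]]]'
```

```text
time: 15.18
position: [0.6131, -0.1133, -0.0018]
tool_rot: [-0.336, -3.123, -0.0]
ft_force: [-0.2, -0.3, -1.1]
grip_width: 0.7
grip_force: 40.0
```

```bash
python3 -m crank '[[[0,0,1,0,1],[0,0,1,0,1],[0,0,1,0,1],[0,0,0,0,1]]]'
```

```text
time: 15.52
position: [0.6133, -0.1134, -0.0045]
tool_rot: [-0.337, -3.123, -0.0]
ft_force: [0.5, -0.3, -0.9]
grip_width: 0.7
grip_force: 40.0
```

```bash
python3 -m crank '[[[0,0,1,0,1],[0,0,1,0,1],[0,0,1,0,1],[0,0,0,0,1]]]'
```

```text
time: 15.85
position: [0.6135, -0.1134, -0.0075]
tool_rot: [0.337, 3.123, 0.0]
ft_force: [0.6, 0.5, -0.6]
grip_width: 0.698
grip_force: 40.0
```

```bash
python3 -m crank '[[[0,0,1,0,1],[0,0,1,0,1],[0,0,0,0,1]]]'
```

```text
time: 16.1
position: [0.6145, -0.1136, -0.008]
tool_rot: [0.337, 3.122, 0.0]
ft_force: [-1.0, -0.8, 6.0]
grip_width: 0.7
grip_force: 40.0
```

Contact at the tray. I'll loosen the grip and press gently so the carton pivots flat.

```bash
python3 -m crank '[[[0,0,0,0,1],[0,0,0,0,1],[0,0,1,0,1],[0,0,1,0,1],[0,0,1,0,1],[0,0,1,0,1],[0,0,1,0,1],[0,0,0,0,1]]]' 4
```

```text
time: 16.77
position: [0.6151, -0.1138, -0.0134]
tool_rot: [0.336, 3.12, -0.0]
ft_force: [1.7, -0.8, 5.4]
grip_width: 0.717
grip_force: 4.0
```

```bash
python3 -m crank '[[[0,0,1,0,1],[0,0,1,0,1],[0,0,1,0,1],[0,0,0,0,1]]]'
```

```text
time: 17.1
position: [0.6149, -0.1137, -0.0165]
tool_rot: [0.336, 3.121, -0.0]
ft_force: [2.0, -0.3, 4.8]
grip_width: 0.716
grip_force: 4.0
```

```bash
python3 -m crank '[[[0,0,0,0,-0.5],[0,0,0,0,-0.6],[0,0,0,0,-0.75],[0,0,0,0,-0.75],[0,0,0,0,-0.75],[0,0,-15,0,-0.75],[0,0,-25,0,-0.75],[0,0,-35,0,-0.75],[0,0,-35,0,-0.75],[0,0,-35,0,-0.75]]]'
python3 -m crank '[[[30,0,-20,0,-0.75],[35,20,0,0,-0.75],[35,20,0,0,-0.75],[30,20,0,0,-0.75],[0,0,0,0,-0.75]]]'
python3 - <<'E'
from look import *
st();a=[]
for n in('top','scene'):
    d=snap(n,n+'11');c=proj(d,[.6126,-.1202,.02]).astype(int)
    im=cv2.imread(f'pics/{n}11.png');a.append(cv2.resize(im[c[1]-50:c[1]+50,c[0]-50:c[0]+50],(400,400),interpolation=2))
    np.set_printoptions(precision=4,suppress=True)
    h=cv2.cvtColor(d['pixels'],cv2.COLOR_RGB2HSV);m=cv2.inRange(h,(45,60,30),(95,255,220));w=np.argwhere(m[c[1]-50:c[1]+50,c[0]-50:c[0]+50])
    print(n,len(w),onz(d,w.mean(0)[::-1]+c-50,.028) if len(w) else '')
cv2.imwrite('pics/b11.png',np.hstack(a))
E
```

```text
time: 17.93
position: [0.6128, -0.1134, 0.1288]
tool_rot: [-0.337, -3.122, 0.0]
ft_force: [1.9, 0.4, -0.0]
grip_width: 0.878
grip_force: 0.0
time: 18.35
position: [0.4946, -0.021, 0.1472]
tool_rot: [-0.325, -3.121, -0.006]
ft_force: [0.7, -0.2, -1.2]
grip_width: 0.872
grip_force: 0.0
t 18.35 pos [ 0.4946 -0.021   0.1842] yaw(ty) 78.1003987944952 trough [  82.2804 -197.8052  124.6082] F [ 0.7264 -0.2253 -1.1734] grip 0.8721359259811511 0.0
top 62 [ 0.6148 -0.1138  0.028 ]
scene 51 [ 0.6143 -0.1152  0.028 ]
```

View pics/b11.png

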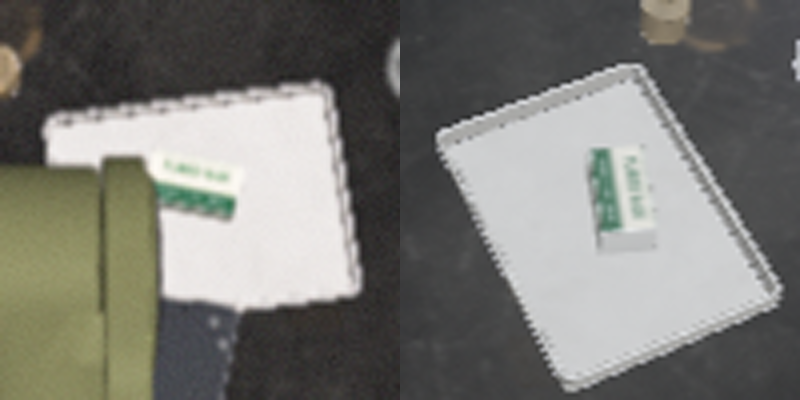

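The carton lies flat and upright near the tray centre. Rays from the two views, cast at its 28 mm top height, agree to about 1.5 mm, and the gripper is clear. Handing in.

```bash
python3 -c "
from bench import job
print(job.close_job())"
```

```text
the job is handed in; nothing more can be done
None
```

I pushed the carton clear of the lips, lifted it out and set it down flat and right way up near the middle of the tray; the job is handed in with no verdict shown, and no bystander was touched.

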